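# Press a fiddle stave down and slide it under the leaf spring of the jig

## Robot

A 7-joint arm with a two-finger parallel gripper is mounted at the origin on the work surface. World frame = base frame: x ahead of the robot, y to its left, z up, the work surface at z = 0. Lengths are in m, angles in rad, forces in N, time in s.
With the tool pointing down it reaches from about 0.425 to 0.925 m from the base axis. Payload 6.8 kg.
Tool frame: the origin (TCP) lies on the centre line of the jaws, within the pads' length; the fingertips stand 8 mm ahead of it and the grasp point (between the pads) lies 11 mm behind it; z points along the fingers, y is the line along which they close (so a half turn about z gives the same grasp; the last joint's range is limited). The gripper opens to 85 mm and grips with 20 to 120 N. Pads are 22 mm wide; open, the fingers measure 114 mm over their backs; the gripper's body (76 mm by 85 mm) begins 54 mm behind the grasp point. The pads swing forward as they close: fully open they stand 13 mm farther back than shut.
Start: joints at [1.123, 0.477, 0.022, 1.555, -0.011, 1.109, -0.083], TCP at [0.225, -0.636, 0.239] pointing down, gripper open.
Joint ranges: [-2.96, 2.96], [-0.34, 2.1], [-1.41, 1.46], [0.24, 2.44], [-1.37, 4.51], [0.17, 1.92], [-2.96, 2.96]. Speed limits (rad/s): [2.39, 2.39, 3.14, 3.14, 3.14, 3.14, 3.14].

## Interface

Orientations are given as a rotation vector (axis times angle).
In Python, from station import bot gives the robot as it stands.
- The arm moves only by the shell command python3 -m inch 'ROWS'. ROWS is JSON, a list that holds one entry, the list of rows, each a list of 5 numbers: the shift along the world's x, y, z in mm, then the turn about the world's z in rad, then the gripper's target within -1 to 1 (shut at 1, half-way at 0, fully open at -1). In form: [[[x, y, z, spin, grip], ...]]. A call has 1 to 8 rows; each row shifts and turns the commanded pose from where the row before left it; what a row does not reach is not made up. A row lasts 1/8 s, in which the tool goes at most 62.5 mm and 10.7 degrees, less where a joint would pass 70% of its speed; a pose out of reach is approached as far as the arm can. A call is refused whole if a number of a shift passes 62.5 or a number of a turn 0.188, either way. A call with a gripper value outside its range is refused whole. The fingers move at their own pace and stop on an object; the grip force is fixed at half the most. Time passes only in rows, so rows that do not move let the fingers close. It gives the time, the measured TCP pose, the force, the opening and the grip force at its end, in the units of the state.
- bot.get_state(): the state, without advancing time (a new reading comes with each control period).
- bot.get_image(name): name is "side" or "top"; returns the picture (420x560x3 uint8, red, green, blue); there is no depth.
- bot.camera_info(name): a dict with "fx", "fy", "cx", "cy" (pixels), "rvec" (rotation vector, rad) and "tvec" (3), from world to camera coordinates, as OpenCV has them. Camera axes: x right, y down, z forward; pixel columns grow to the right and rows downward; lengths in m; the calibration is good to about 2 mm. A picture is of the moment at which its call begins. camera_info takes no time and is no camera call.
- bot.sign_off(): hands the job in; it is judged then, once.
The state is a dict: "clock": time; "qpos": joint angles; "qvel": joint speeds; "tau": joint torques, N m; "tcp_pos": TCP position; "tcp_rot": TCP orientation; "contact_force": force on the tool from outside, world axes, zero at the start; "ft_torque": the same for the moment, N m; "opening": opening from 0.0 (shut) to 1.0 (fully open); "grasp_force": force on a finger pad.
Only numpy, scipy, OpenCV 4.12 (cv2) and the standard library are available. Lean on these libraries where they do the work, as an engineer would, in place of code of your own. Each camera call takes 0.05 s, during which the arm holds its last target. There are 200 camera calls.

## Task

Load the wooden stave that lies in the jig: with the fingertips press it down hard (the cork pad near its tail gives grip) so that its sprung rest goes down, and keeping it pressed slide it along the channel under the leaf spring until it butts against the end stop and the rest pops up behind it, then let go and move clear. Only press and slide it, never pick it up, and leave the things around the jig where they are.

Things in the scene. Friction and masses are not known exactly. Their poses are not given: they have to be found in the camera images.
- jig: Fixed jig: plywood board 320 x 110 x 18 mm with a straight channel between two aluminium rails (48 mm apart, tops 42 mm above the table). Origin: centre of the board's underside; x runs along the channel the way the stave must travel, z up. From x = -27 mm on, the channel floor is a smooth fixed bed, top at z = 30 mm, leading edge bevelled. Channel and stave are waxed: friction about 0.2.
- bed_home (a point): Middle of the foot of the dark wooden end stop's face, at bed height: jig x = 126 mm, z = 30 mm (stop top at z = 58 mm). The stave is home when its leading end touches this face.
- bridge (a point): Middle of the top of the dark steel bridge bar over the channel that carries the leaf spring: jig x = 107 mm, z = 78 mm; bar 16 mm along x, 72 mm along y, 18 mm high; screw heads 3 mm higher.
- stave: The stave to load: plain brown wooden bar 150 x 44 x 16 mm (x, y, z), about 80 g, loose in the channel on the sprung rest, x along the jig's x. Origin: centre of its underside; at the start at jig x -77 to -62 mm, z = 40 mm; home at jig x = 51 mm, z = 30 mm. Pressed down, its wood top is at jig z = 46 to 47 mm.
- stave_nose (a point): Middle of the upper edge of the stave's leading end (stave x = +75 mm, z = 16 mm).
- stave_tail (a point): Middle of the upper edge of the stave's trailing end (stave x = -75 mm, z = 16 mm). At home the tail is 7 mm past the rest's front edge.
- pad (a point): Middle of the top of the cork pad glued on the stave near its tail (42 x 36 mm, 2 mm thick; stave x = -50 mm, z = 18 mm): the place to press. Pressed down, its top is at jig z = 48 to 49 mm. Cork grips the fingertips (friction about 1; the waxed wood only 0.2): pressed with 12 to 18 N the stave follows sliding fingers. At home the pad's middle is 24 mm short of the leaf's tip.
- rest (a joint): Sprung rest: aluminium plate 108 x 45 mm in the channel floor (jig x -139 to -31 mm) that moves straight down. In m: 0 = up (top at jig z = 40 mm, 10 mm above the bed), 0.0095 = fully down, 0.5 mm above the bed. Under the stave about 2 N starts it down, about 8 N takes it fully down. It rises when let go, and stands up behind the stave's tail once the stave has left it.
- rest_front (a point): Middle of the front edge of the sprung rest's top (jig x = -31 mm); moves down with the rest.
- leaf (a joint): Steel leaf spring 30 mm wide, hinged under the bridge at jig x = 105 mm, z = 59.5 mm, sloping down to meet the stave. In rad: 0 = at rest, positive = lifted. Its low bend (jig x = 45 mm) rests 3 mm below the top of a pressed stave. The stave lifts it to about 0.045, where it bears down with 4 to 5 N. A stave not pressed down by at least 6 mm jams against its tip.
- leaf_tip (a point): Free upturned end of the leaf spring, middle of its width, the first of it that the stave meets: at rest jig x = 25 mm, z = 51 mm.
- soundbox: Bystander: dark wooden hexagonal tube about 90 mm across, 120 mm tall, standing on the far side of the jig. Origin: centre of its underside.
- spare_stave: Bystander: a second stave of the same make, 150 x 44 x 16 mm, lying on the table on the far side of the jig. Origin: centre of its underside.
- brass_ring: Bystander: brass ring 56 mm across, 14 mm high, on the table on the robot's side of the jig. Origin: centre of its underside.
- tuning_peg: Bystander: turned dark wooden peg, 30 mm across, 90 mm tall, standing on the robot's side of the jig. Origin: centre of its underside.
- glue_bottle: Bystander: white bottle 54 mm across, 150 mm tall, to the left. Origin: centre of its underside.
- brush: Bystander: hand brush lying to the right. Origin: on its underside.
- mug: Bystander: white mug 76 mm across, 90 mm tall, to the right. Origin: centre of its underside.
There are look-alikes about, which are no part of the job. What is shaped like the stave but black, pink or turquoise is not meant.

How it is judged:
By the outcome, as a careful person would: the job done as asked, in the order asked, and still so for the second after the job is handed in, with the robot touching nothing.
It also fails if it takes over 40 s, if anything falls off the work surface, if the arm or the gripper's body presses on something with over 40 N, if the wrist force passes 120 N, or if a joint passes its speed limit or range.

## Working session

There is one attempt and no reset: what is moved stays moved. The work goes in short steps, Python scripts to look and compute and a shell command to move; the robot and the scene stay as the last step left them, time stands still between calls to the robot, and variables do not carry over. Pictures are saved under pics/ and viewed, at most 10 in all, crops included, and the job is handed in when it is done.

```bash
mkdir -p pics; python3 - <<'E'
from station import bot
import cv2
for n in("side","top"):
    cv2.imwrite(f"pics/{n}0.png",cv2.cvtColor(bot.get_image(n),cv2.COLOR_RGB2BGR)); print(bot.camera_info(n))
s=bot.get_state();print(s["clock"],s["tcp_pos"],s["tcp_rot"],s["opening"],s["contact_force"])
E
```

```text
{'fx': 380.9240576824118, 'fy': 380.9240576824118, 'cx': 275.9472762450077, 'cy': 206.3608253623944, 'rvec': array([ 0.66955123, -2.5914082 ,  1.22268078]), 'tvec': array([0.45147446, 0.24743911, 0.84624808])}
{'fx': 409.88643953134317, 'fy': 409.88643953134317, 'cx': 281.49727231840427, 'cy': 207.5154166225011, 'rvec': array([ 2.19979643, -2.18984271,  0.08980245]), 'tvec': array([-0.04383818,  0.52825062,  1.06516502])}
0.1 [ 0.22481019 -0.63592786  0.23843344] [-3.09480164e+00 -5.30934228e-01  5.79255162e-04] 0.9956602167398827 [-0.5261436   0.38857033  0.18863014]
```

View pics/side0.png

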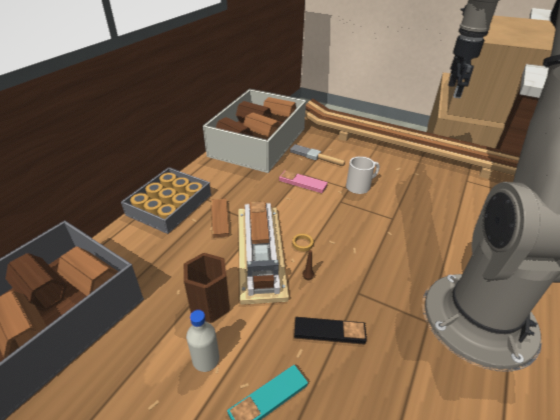

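View pics/top0.png

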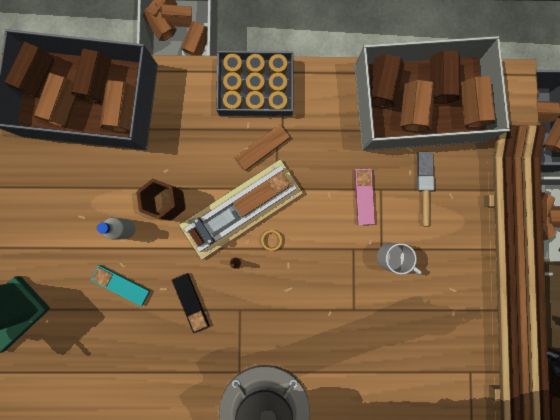

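The stave meant is the brown one in the jig channel: top image about (262,195), with its cork pad near (280,182). The look-alikes are pink (365,196), turquoise (120,285) and black (190,302). The spare stave, brown with no jig, is at (262,148). I'll confirm this in an enlarged crop.

```bash
python3 - <<'E'
import cv2
a=cv2.imread("pics/top0.png")[150:270,165:320]
cv2.imwrite("pics/c1.png",cv2.resize(a,None,fx=5,fy=5,interpolation=cv2.INTER_CUBIC))
b=cv2.imread("pics/side0.png")[195:310,225:325]
cv2.imwrite("pics/c2.png",cv2.resize(b,None,fx=5,fy=5,interpolation=cv2.INTER_CUBIC))
E
```

```text
(no output)
```

View pics/c1.png

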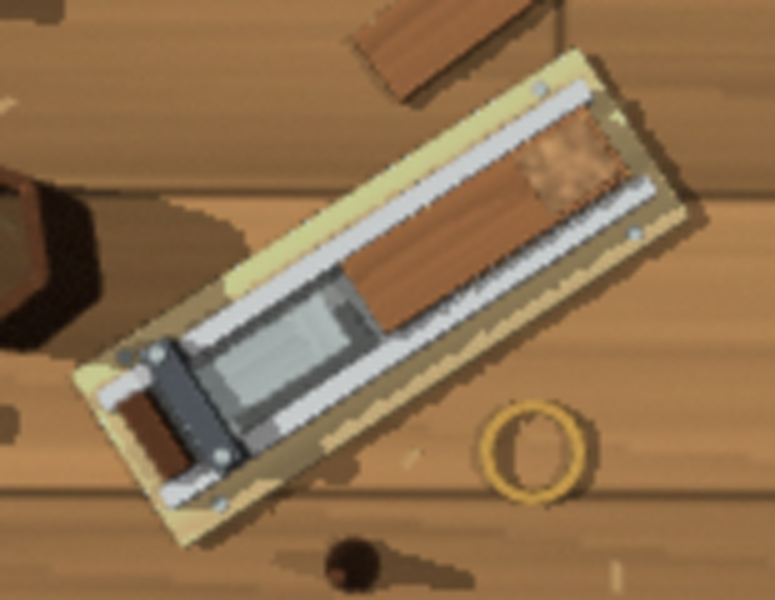

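View pics/c2.png

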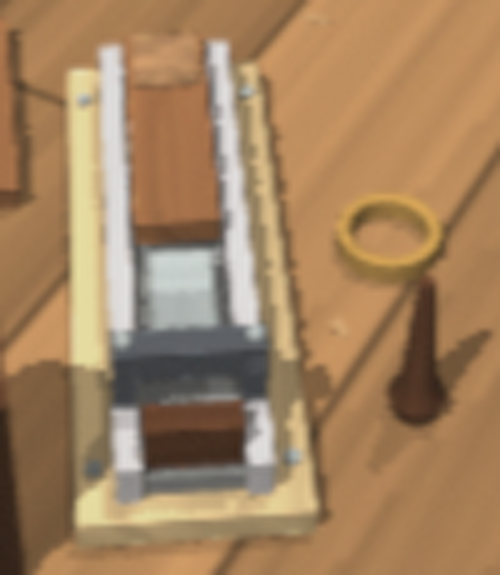

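The crops confirm it: the brown stave lies between the rails with its cork pad at the far-right end (c1 about 575,158). Its nose is at c1 (343,265)-(388,333), and the bridge and stop are at lower left. The jig axis runs down-left in the top image. Next I'll fit the jig pose.

```bash
cat > h.py <<'E'
from station import bot
import cv2,numpy as np
from scipy.optimize import least_squares
I={n:bot.camera_info(n) for n in("side","top")}
def proj(n,P):
    c=I[n];K=np.array([[c["fx"],0,c["cx"]],[0,c["fy"],c["cy"]],[0,0,1]])
    return cv2.projectPoints(np.asarray(P,float).reshape(-1,3),c["rvec"],c["tvec"],K,None)[0][:,0]
def jw(p,P):
    P=np.asarray(P,float).reshape(-1,3)/1000;c,s=np.cos(p[2]),np.sin(p[2])
    return np.c_[p[0]+c*P[:,0]-s*P[:,1],p[1]+s*P[:,0]+c*P[:,1],P[:,2]]
E
cat > fit.py <<'E'
from h import *
T=lambda a:165+(np.array(a)+.5)*[.2,.2]-.5+[0,-15]
S=lambda a:225+(np.array(a)+.5)/5-.5+[0,-30]
B=[(-160,-55,18),(-160,55,18),(160,55,18),(160,-55,18)]
t=T([(578,48),(690,210),(185,542),(75,372)]);s=S([(68,70),(260,65),(318,513),(78,525)])
f=lambda p:np.r_[(proj("top",jw(p,B))-t).ravel(),(proj("side",jw(p,B))-s).ravel()]
r=least_squares(f,[.6,0,2.2]);p=r.x
print(p,r.fun.round(1)); np.save("jig.npy",p)
# stave x offset from nose / tail top edge midpoints
N=T([(343,265),(388,333)]).mean(0);Q=T([(585,107),(632,175)]).mean(0)
g=lambda q:np.r_[proj("top",jw(p,[(q[0]+75,q[1],56)]))[0]-N,proj("top",jw(p,[(q[0]-75,q[1],56)]))[0]-Q]
r2=least_squares(g,[-70,0]);print(r2.x,r2.fun.round(1))
x=r2.x[0]
for nm,P in dict(pad=(x-50,0,58),home_pad=(1,0,48),brL=(99,-36,78),leaf=(25,0,51)).items():
    print(nm,jw(p,[P]).round(4),proj("top",jw(p,[P])).round(1),proj("side",jw(p,[P])).round(1))
print(np.cos(p[2]),np.sin(p[2]))
E
python3 fit.py
```

```text
[0.52550245 0.06505732 2.15645521] [ 0.2 -0.9  0.5  1.1 -0.5  1.5 -1.1  0.3 -0.1 -0.5 -0.5 -1.2  0.1 -0.8
 -0.7 -0.1]
[-66.70103888   1.15034123] [-0.3  0.2  0.3 -0.2]
pad [[ 0.59   -0.0322  0.058 ]] [[278.2 182.4]] [[257.6 206.1]]
home_pad [[0.5249 0.0659 0.048 ]] [[239.8 207.9]] [[260.  238.9]]
brL [[0.5008 0.1675 0.078 ]] [[197.7 216.6]] [[246.3 260.6]]
leaf [[0.5117 0.0859 0.051 ]] [[231.8 212.9]] [[260.5 244.8]]
-0.5527485801002958 0.833348070854614
```

The pad is at about (0.590, -0.032). Jig yaw is 123.6°, and a +0.246 rad spin puts the closing line along the channel, so the shut fingers span about ±15 mm on the 42 mm pad. I'll approach high with the gripper shut.

```bash
python3 -m inch '[[[23,38,0,0.0155,1],[23,38,0,0.0155,1],[23,38,0,0.0155,1],[23,38,0,0.0155,1],[23,38,0,0.0155,1],[23,38,0,0.0155,1],[23,38,0,0.0155,1],[23,38,0,0.0155,1]]]'; python3 -m inch '[[[23,38,0,0.0155,1],[23,38,0,0.0155,1],[23,38,0,0.0155,1],[23,38,0,0.0155,1],[23,38,-10,0.0155,1],[23,38,-20,0.0155,1],[23,37,-20,0.0155,1],[0,0,0,0,1]]]'
```

```text
clock: 1.1
tcp_pos: [0.4094, -0.331, 0.2391]
tcp_rot: [-3.057, -0.723, 0.001]
contact_force: [0.3, 0.7, 0.1]
opening: -0.004
grasp_force: 0.0
clock: 2.1
tcp_pos: [0.5701, -0.0629, 0.1874]
tcp_rot: [-3.008, -0.896, 0.003]
contact_force: [-0.3, -0.3, -0.1]
opening: -0.004
grasp_force: 0.0
```

```bash
python3 -m inch '[[[10,15,-25,0.008,1],[10,16,-30,0,1],[0,0,-30,0,1],[0,0,-18,0,1],[0,0,-8,0,1],[0,0,0,0,1]]]'; python3 - <<'E'
from h import *
for n,o in(("top",(235,150)),("side",(215,150))):
    im=cv2.cvtColor(bot.get_image(n),cv2.COLOR_RGB2BGR)[o[1]:o[1]+90,o[0]:o[0]+75]
    globals()[n]=cv2.resize(im,None,fx=5,fy=5,interpolation=cv2.INTER_CUBIC)
cv2.imwrite("pics/n1.png",np.hstack([top,side]))
t=np.array(bot.get_state()["tcp_pos"]);print(t)
p=np.load("jig.npy");d=t[:2]-p[:2];c,s=np.cos(p[2]),np.sin(p[2]);print("jig xy",(c*d[0]+s*d[1])*1e3,(-s*d[0]+c*d[1])*1e3)
E
```

```text
clock: 2.85
tcp_pos: [0.5899, -0.037, 0.0784]
tcp_rot: [3.01, 0.898, -0.0]
contact_force: [0.3, 0.1, 0.5]
opening: -0.001
grasp_force: 0.0
[ 0.59066972 -0.03669621  0.07931315]
jig xy -120.81721827106558 1.9371003024816411
```

View pics/n1.png

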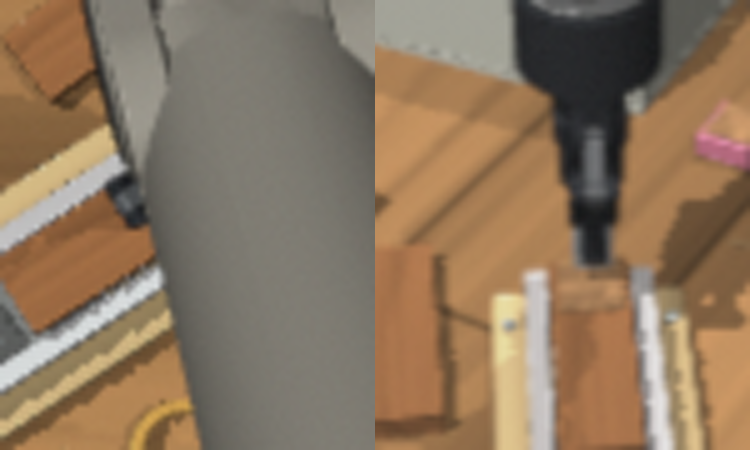

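The fingertips are centred between the rails, above the pad and about 4 mm behind its middle. I'll correct that and descend step by step, watching the force.

```bash
python3 -m inch '[[[-1,4,-5,0,1],[0,0,-5,0,1],[0,0,-3,0,1],[0,0,0,0,1]]]';python3 -m inch '[[[0,0,-3,0,1],[0,0,-3,0,1],[0,0,0,0,1]]]';python3 -m inch '[[[0,0,-2,0,1],[0,0,-2,0,1],[0,0,0,0,1]]]'
```

```text
clock: 3.45
tcp_pos: [0.589, -0.0323, 0.0653]
tcp_rot: [-3.01, -0.899, 0.0]
contact_force: [-0.4, 0.3, 2.4]
opening: -0.0
grasp_force: 1.3
clock: 3.82
tcp_pos: [0.5894, -0.0323, 0.0595]
tcp_rot: [3.01, 0.899, 0.001]
contact_force: [-0.3, -0.3, 5.5]
opening: 0.0
grasp_force: 2.9
clock: 4.2
tcp_pos: [0.5898, -0.0324, 0.0565]
tcp_rot: [3.01, 0.898, 0.002]
contact_force: [-2.8, 0.9, 11.7]
opening: 0.0
grasp_force: 5.9
```

The rest is fully down: the tip is at about 48.5 mm with 11.7 N. I'll press 1 mm deeper and start sliding along (-0.553, 0.833).

```bash
python3 -m inch '[[[0,0,-1,0,1],[0,0,0,0,1]]]';python3 -m inch '[[[-2.2,3.3,0,0,1],[-2.8,4.2,0,0,1],[-2.8,4.2,0,0,1],[-2.8,4.2,0,0,1],[0,0,0,0,1]]]'
```

```text
clock: 4.45
tcp_pos: [0.5903, -0.0323, 0.0563]
tcp_rot: [3.009, 0.899, 0.004]
contact_force: [-3.2, 1.0, 16.4]
opening: -0.002
grasp_force: 8.7
clock: 5.08
tcp_pos: [0.5811, -0.0172, 0.0565]
tcp_rot: [3.008, 0.897, 0.008]
contact_force: [0.5, -1.7, 15.0]
opening: 0.0
grasp_force: 7.5
```

```bash
python3 -m inch '[[[-2.8,4.2,0,0,1],[-2.8,4.2,0,0,1],[-2.8,4.2,0,0,1],[-2.8,4.2,0,0,1],[0,0,0,0,1]]]'; python3 - <<'E'
from h import *
for n,o in(("top",(195,170)),("side",(215,185))):
    im=cv2.cvtColor(bot.get_image(n),cv2.COLOR_RGB2BGR)[o[1]:o[1]+100,o[0]:o[0]+75]
    globals()[n]=cv2.resize(im,None,fx=5,fy=5,interpolation=cv2.INTER_CUBIC)
cv2.imwrite("pics/n2.png",np.hstack([top,side]))
E
```

```text
clock: 5.7
tcp_pos: [0.5706, -0.0013, 0.0565]
tcp_rot: [3.008, 0.896, 0.01]
contact_force: [2.0, -4.2, 13.9]
opening: 0.002
grasp_force: 6.7
```

View pics/n2.png

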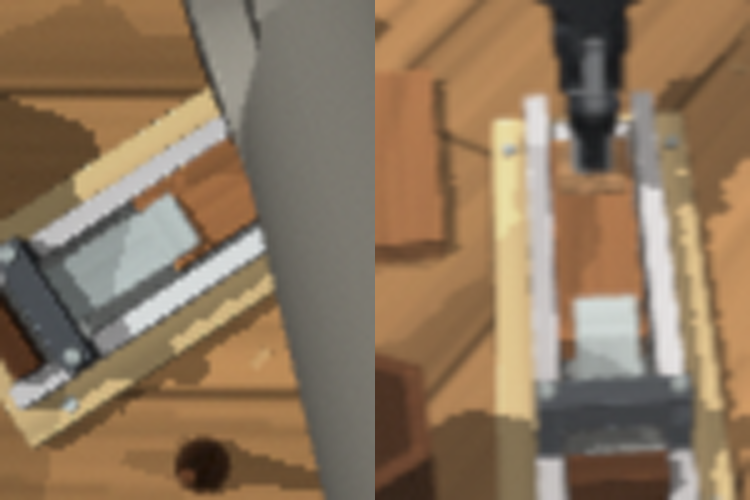

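The leaf is riding on top of the stave, and the pad is following the fingers. I'll continue.

```bash
python3 -m inch '[[[-2.8,4.2,-0.3,0,1],[-2.8,4.2,0,0,1],[-2.8,4.2,0,0,1],[-2.8,4.2,0,0,1],[0,0,0,0,1]]]';python3 -m inch '[[[-2.8,4.2,-0.2,0,1],[-2.8,4.2,0,0,1],[-2.8,4.2,0,0,1],[-2.8,4.2,0,0,1],[-2.8,4.2,0,0,1],[0,0,0,0,1]]]'
```

```text
clock: 6.42
tcp_pos: [0.5596, 0.0153, 0.0564]
tcp_rot: [3.007, 0.895, 0.01]
contact_force: [2.2, -5.5, 15.6]
opening: -0.002
grasp_force: 8.0
clock: 7.18
tcp_pos: [0.5457, 0.0362, 0.0563]
tcp_rot: [3.008, 0.895, 0.01]
contact_force: [1.8, -5.5, 17.5]
opening: 0.002
grasp_force: 8.7
```

```bash
python3 -m inch '[[[-2.8,4.2,0,0,1],[-2.8,4.2,0,0,1],[-2.8,4.2,0,0,1],[0,0,0,0,1]]]';python3 -m inch '[[[-2.8,4.2,-0.3,0,1],[-2.8,4.2,0,0,1],[0,0,0,0,1]]]'; python3 - <<'E'
from h import *
for n,o in(("top",(195,170)),("side",(215,185))):
    im=cv2.cvtColor(bot.get_image(n),cv2.COLOR_RGB2BGR)[o[1]:o[1]+100,o[0]:o[0]+75]
    globals()[n]=cv2.resize(im,None,fx=5,fy=5,interpolation=cv2.INTER_CUBIC)
cv2.imwrite("pics/n3.png",np.hstack([top,side]))
E
```

```text
clock: 7.68
tcp_pos: [0.5372, 0.0491, 0.0562]
tcp_rot: [3.008, 0.895, 0.01]
contact_force: [2.3, -4.3, 17.3]
opening: -0.001
grasp_force: 8.5
clock: 8.05
tcp_pos: [0.5318, 0.0573, 0.0561]
tcp_rot: [3.008, 0.895, 0.01]
contact_force: [1.4, -5.8, 19.6]
opening: 0.0
grasp_force: 9.5
```

View pics/n3.png

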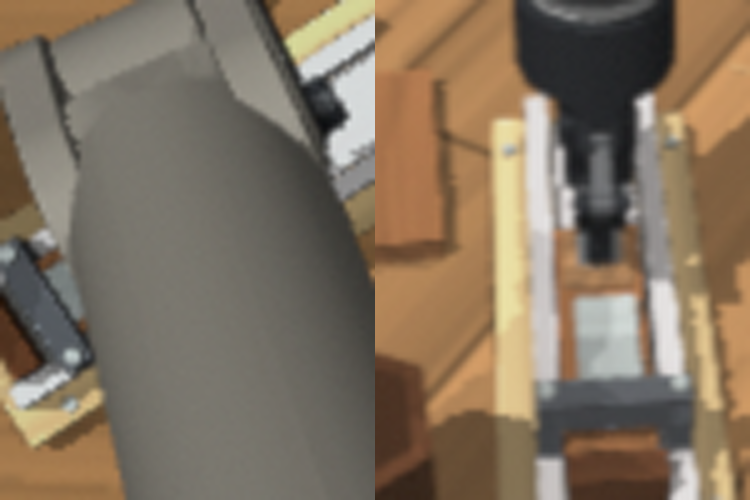

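The pad is well along, with its front edge about 10 mm short of home. I'll finish in small steps and watch for the stop force.

```bash
python3 -m inch '[[[-1.7,2.5,0.3,0,1],[-1.7,2.5,0,0,1],[0,0,0,0,1]]]';python3 -m inch '[[[-1.1,1.7,0,0,1],[-1.1,1.7,0,0,1],[0,0,0,0,1]]]';python3 -m inch '[[[-1.1,1.7,0,0,1],[0,0,0,0,1]]]'
```

```text
clock: 8.52
tcp_pos: [0.5283, 0.0626, 0.0561]
tcp_rot: [3.008, 0.895, 0.01]
contact_force: [2.0, -5.4, 16.5]
opening: -0.002
grasp_force: 8.2
clock: 8.9
tcp_pos: [0.5262, 0.0658, 0.0561]
tcp_rot: [3.008, 0.895, 0.01]
contact_force: [1.7, -5.9, 15.9]
opening: -0.004
grasp_force: 8.2
clock: 9.15
tcp_pos: [0.5251, 0.0673, 0.056]
tcp_rot: [3.008, 0.894, 0.01]
contact_force: [2.3, -6.8, 16.5]
opening: -0.004
grasp_force: 8.2
```

```bash
python3 -m inch '[[[-1.1,1.7,0,0,1],[0,0,0,0,1]]]';python3 -m inch '[[[-1.1,1.7,0,0,1],[0,0,0,0,1]]]'
```

```text
clock: 9.4
tcp_pos: [0.5249, 0.0677, 0.0561]
tcp_rot: [3.007, 0.892, 0.011]
contact_force: [4.2, -8.1, 12.9]
opening: -0.001
grasp_force: 7.1
clock: 9.65
tcp_pos: [0.524, 0.0692, 0.0561]
tcp_rot: [3.007, 0.892, 0.012]
contact_force: [6.9, -9.8, 14.1]
opening: -0.002
grasp_force: 6.9
```

The horizontal force has climbed from 6 to 12 N, so the stave is butting the stop. I'll lift straight off, then back clear.

```bash
python3 -m inch '[[[0,0,3,0,1],[0,0,6,0,1],[0,0,15,0,1],[0,0,30,0,1],[0,0,40,0,1],[0,0,40,0,1],[0,0,0,0,1]]]';python3 -m inch '[[[20,-40,0,0,1],[20,-45,0,0,1],[20,-45,0,0,1],[10,-45,0,0,1],[0,-45,0,0,1],[0,-45,0,0,1],[0,-30,0,0,1],[0,0,0,0,1]]]'; python3 - <<'E'
from h import *
for n,o in(("top",(180,155)),("side",(215,190))):
    im=cv2.cvtColor(bot.get_image(n),cv2.COLOR_RGB2BGR)[o[1]:o[1]+110,o[0]:o[0]+(130 if n=="top" else 100)]
    globals()[n]=cv2.resize(im,None,fx=3.4,fy=3.4,interpolation=cv2.INTER_CUBIC)
cv2.imwrite("pics/f1.png",np.hstack([top,side]))
p=np.load("jig.npy")
for nm,P in dict(tail=[(-24,0,46)],restf=[(-31,0,40)],stop=[(126,0,58)],pad=[(1,0,48)]).items():print(nm,(proj("top",jw(p,P))-[180,155])*3.4,(proj("side",jw(p,P))-[215,190])*3.4+[442,0])
E
```

```text
clock: 10.52
tcp_pos: [0.5209, 0.0735, 0.1916]
tcp_rot: [3.009, 0.899, 0.01]
contact_force: [0.4, 0.6, -0.4]
opening: 0.002
grasp_force: 0.0
clock: 11.52
tcp_pos: [0.5877, -0.2254, 0.1869]
tcp_rot: [3.012, 0.892, -0.003]
contact_force: [-0.4, 0.3, -0.3]
opening: -0.0
grasp_force: 0.0
tail [[231.40956364 161.89410833]] [[593.24326705 144.79893979]]
restf [[239.65027696 157.48457049]] [[592.87265258 144.17947325]]
stop [[ 60.80352255 271.041543  ]] [[604.9531257 287.748419 ]]
pad [[203.41187624 179.80599315]] [[594.98735761 166.09013074]]
```

View pics/f1.png

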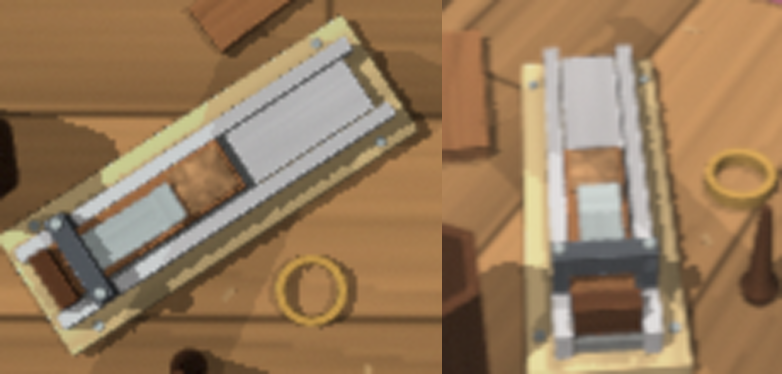

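The final view shows the rest plate up behind the stave (edge near 240,157) and a dark gap between it and the pad's tail end (near 231,162). I'll check that gap with an intensity profile along the channel in the top image.

```bash
python3 - <<'E'
from h import *
im=bot.get_image("top").astype(np.float32);p=np.load("jig.npy")
def prof(z,xs):
    a=0
    for y in range(-10,11,2):
        q=proj("top",jw(p,[(x,y,z) for x in xs])).astype(np.float32)
        a=a+cv2.remap(im,q[:,0][None],q[:,1][None],cv2.INTER_LINEAR)[0]
    return a/11
xs=np.arange(-44,-8,1.)
for z in(46,40):
  print(z,[(int(x),*v.astype(int)) for x,v in zip(xs,prof(z,xs))])
s=bot.get_state();print(s["clock"],s["contact_force"],s["qvel"].round(3))
E
```

```text
46 [(-44, np.int64(177), np.int64(176), np.int64(177)), (-43, np.int64(177), np.int64(176), np.int64(177)), (-42, np.int64(177), np.int64(176), np.int64(177)), (-41, np.int64(177), np.int64(176), np.int64(177)), (-40, np.int64(177), np.int64(176), np.int64(177)), (-39, np.int64(177), np.int64(176), np.int64(177)), (-38, np.int64(177), np.int64(176), np.int64(177)), (-37, np.int64(177), np.int64(176), np.int64(177)), (-36, np.int64(177), np.int64(176), np.int64(177)), (-35, np.int64(177), np.int64(176), np.int64(177)), (-34, np.int64(176), np.int64(175), np.int64(176)), (-33, np.int64(174), np.int64(173), np.int64(173)), (-32, np.int64(164), np.int64(164), np.int64(164)), (-31, np.int64(144), np.int64(144), np.int64(144)), (-30, np.int64(117), np.int64(117), np.int64(117)), (-29, np.int64(92), np.int64(92), np.int64(92)), (-28, np.int64(76), np.int64(77), np.int64(76)), (-27, np.int64(68), np.int64(68), np.int64(67)), (-26, np.int64(66), np.int64(66), np.int64(64)), (-25, np.int64(68), np.int64(65), np.int64(60)), (-24, np.int64(74), np.int64(64), np.int64(56)), (-23, np.int64(86), np
[... 1952 characters left out ...]
)), (-20, np.int64(110), np.int64(77), np.int64(49)), (-19, np.int64(112), np.int64(81), np.int64(53)), (-18, np.int64(117), np.int64(86), np.int64(57)), (-17, np.int64(122), np.int64(90), np.int64(61)), (-16, np.int64(125), np.int64(93), np.int64(63)), (-15, np.int64(128), np.int64(96), np.int64(65)), (-14, np.int64(131), np.int64(98), np.int64(66)), (-13, np.int64(135), np.int64(101), np.int64(68)), (-12, np.int64(139), np.int64(104), np.int64(70)), (-11, np.int64(143), np.int64(107), np.int64(72)), (-10, np.int64(145), np.int64(108), np.int64(73)), (-9, np.int64(146), np.int64(109), np.int64(73))]
11.675 [1.02136448 0.66288674 0.82903057] [-0.013 -0.005 -0.005  0.     0.003  0.001  0.002]
```

The gap runs from jig x of about -30 to -23, which is 7 mm as it should be at home. The rest is up, its edge is at its expected place, and the arm is clear.

```bash
python3 -c "
from station import bot
print(bot.sign_off())"
```

```text
the job is handed in; nothing more can be done
None
```

The stave is loaded: it butts the end stop under the leaf spring, the rest is up behind its tail with the expected 7 mm gap, and the arm is clear; the job was handed in at about 12 s.

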